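Set glazed ware on its kiln setters

ROBOT

A 6-joint arm with a two-finger parallel gripper is mounted at the origin on the work surface. World frame = base frame: x ahead of the robot, y to its left, z up, the work surface at z = 0. Lengths are in m, angles in rad, forces in N, time in s.
With the tool pointing down it reaches from about 0.4 to 0.925 m from the base axis. Payload 3.4 kg.
Tool frame: the origin (TCP) lies midway between the tips of the shut fingers; the grasp point (between the pads) lies 19 mm behind it; z points along the fingers, y is the line along which they close (so a half turn about z gives the same grasp; the last joint's range is limited). The gripper opens to 85 mm and grips with 20 to 120 N. Pads are 22 mm wide; open, the fingers measure 114 mm over their backs; the gripper's body (76 mm by 85 mm) begins 54 mm behind the grasp point. The pads swing forward as they close: fully open they stand 13 mm farther back than shut.
Start: joints at [1.042, 0.307, 1.506, -0, 1.328, -0.073], TCP at [0.253, 0.516, 0.231] pointing down, gripper open.
Joint ranges: [-3.12, 3.12], [-1.05, 2.28], [0.14, 2.33], [-1.42, 4.57], [0.1, 2.73], [-2.68, 2.68]. Speed limits (rad/s): [2.57, 2.57, 3.14, 3.14, 3.14, 3.14].

INTERFACE

Orientations are given as a rotation vector (axis times angle).
In Python, from workcell import get_obs, grab_frame, calibration, sign_off gives the robot as it stands.
- The arm moves only by the tool step_arm, never from a script. Its argument "rows" is a list of rows, each a list of 3 entries, a list of its own where there are three numbers: the shift along the tool's x, y, z each as a share of 100 mm, from -1 to 1, then the turn, a rotation vector about the tool's x, y, z each as a share of 360 degrees, from -1 to 1, then the opening, from 0 (shut) to 1 (fully open). A call has exactly 10 rows; each row is the pose to reach, as a shift and turn from the pose commanded when the call began, along the tool's axes at that moment, turning the shorter way round; what a row does not reach only later rows make up. A row lasts 1/10 s, in which the tool goes at most 50 mm and 8.59 degrees, less where a joint would pass 70% of its speed; a pose out of reach is approached as far as the arm can. A call with a number of a shift or a turn outside -1 to 1 is refused whole. A call with a gripper value outside its range is refused whole. The fingers move at their own pace and stop on an object; the grip force is fixed at half the most. Time passes only in rows, so rows that repeat a pose let the fingers close, or fill a call up. It gives the time, the measured TCP pose, the force, the opening and the grip force at its end, in the units of the state.
- get_obs(): the state, without advancing time (a new reading comes with each control period).
- grab_frame(name): name is "scene" or "top" or "wrist"; returns the picture (420x560x3 uint8, red, green, blue); there is no depth.
- calibration(name): a dict with "camera_matrix" (3x3 intrinsics, pixels), "k1" (the pictures are not rectified: a ray, as slopes to the right and down, at radius r is drawn at 1 + k1 r^2 times it, then the intrinsics apply), "world_from_camera" (4x4, takes a point from camera to world coordinates); the wrist camera has in their place "mount" (4x4, takes a point from camera to tool coordinates, whose origin is the TCP and whose axes are the flange's). Camera axes: x right, y down, z forward; pixel columns grow to the right and rows downward; lengths in m; the calibration is good to about 2 mm. A picture is of the moment at which its call begins: read the wrist's pose just before it. calibration takes no time and is no camera call.
- sign_off(): hands the job in; it is judged then, once.
The state is a dict: "t": time; "joints": joint angles; "qd": joint speeds; "effort": joint torques, N m; "tcp_pos": TCP position; "ee_rot": TCP orientation; "wrist_force": force on the tool from outside, world axes, zero at the start; "torque": the same for the moment, N m; "opening": finger opening in m; "grasp_force": force on a finger pad.
Only numpy, scipy, OpenCV 4.12 (cv2) and the standard library are available. Lean on these libraries where they do the work, as an engineer would, in place of code of your own. Each camera call takes 0.05 s, during which the arm holds its last target. There are 200 camera calls.

TASK

Get the four glazed pieces ready for the kiln: set each cup and dish upright on the brown clay disc whose white patch has its shape and size, larger round cup on the larger round patch, small cup on the smaller, square dish on the square, oblong dish on the oblong. Centre each piece so that its whole foot stands on the white, with an even margin of about 10 mm all round and its straight sides parallel to the patch's. Do not drop or tip any piece, and leave the stack of bowls and the paint pot where they are.

Things in the scene. Friction and masses are not known exactly. Their poses are not given: they have to be found in the camera images.
- tea_cup_mid (a point): Tea cup: the larger round cup, white glazed with a thin blue line at the foot, straight sided, open at the top, 62 mm outside diameter, 52 mm high, wall 4 mm, about 140 g. Loose, standing upright on the table. This point is its centre, half-way up; z points up through the open mouth.
- small_cup_mid (a point): Small cup: the smaller round cup, same look, straight sided, open at the top, 42 mm outside diameter, 40 mm high, wall 4 mm, about 70 g. Loose, standing upright on the table. This point is its centre, half-way up; z points up through the open mouth.
- square_dish_mid (a point): Square dipping dish, same look, upright sides, open at the top, 54 by 54 mm outside, 30 mm high, wall 4 mm, about 110 g. Loose, standing upright on the table. This point is its centre, half-way up; z points up through the open mouth, x and y along its sides.
- oblong_dish_mid (a point): Oblong dish, same look, upright sides, open at the top, 72 mm long (along its x) by 42 mm wide (along its y), 26 mm high, wall 4 mm, about 100 g. Loose, standing upright on the table. This point is its centre, half-way up; z points up through the open mouth.
- setter_large_round_patch (a point): A fired-clay (brown) round disc, 120 mm across and 12 mm thick, flat on top, fixed to the table, bearing a flat white round patch 82 mm across: the place of the tea cup (the larger round patch). This point is the centre of the patch, on the disc's top face (12 mm above the table); z up.
- setter_small_round_patch (a point): A fired-clay (brown) round disc, 120 mm across and 12 mm thick, flat on top, fixed to the table, bearing a flat white round patch 62 mm across: the place of the small cup (the smaller round patch). This point is the centre of the patch, on the disc's top face (12 mm above the table); z up.
- setter_square_patch (a point): A fired-clay (brown) round disc, 120 mm across and 12 mm thick, flat on top, fixed to the table, bearing a flat white square patch 74 by 74 mm: the place of the square dish. This point is the centre of the patch, on the disc's top face (12 mm above the table); x and y lie along the patch's sides, z up.
- setter_oblong_patch (a point): A fired-clay (brown) round disc, 120 mm across and 12 mm thick, flat on top, fixed to the table, bearing a flat white oblong patch 92 mm (along x) by 62 mm (along y): the place of the oblong dish. This point is the centre of the patch, on the disc's top face (12 mm above the table); x and y lie along the patch's sides, z up. The dish may be either way round.
- bowl_stack: Bystander: a nested stack of four white bowls, 112 mm across, 90 mm high, near the work area's right edge (-y). Origin at the centre of its underside. Leave it alone.
- paint_pot: Bystander: a round orange paint pot with black paint in it, 48 mm across, 45 mm high, beyond the work. Origin at the centre of its underside. Leave it alone.
Not all that is in view belongs to the job. Leave any pink look-alike of the part that bears setter_large_round_patch alone. What is shaped like the part that bears square_dish_mid but pink is not meant.

How it is judged:
At the end, for the whole second after the job is handed in: Each piece is upright (0.1 rad), at rest and released on its own setter, its centre within 11 mm of the patch's centre (cups) or within 11 mm along each patch side (dishes), dish sides parallel to the patch's within 0.25 rad (square: any quarter turn; oblong: either way round) (horizontal distance between tea_cup_mid and setter_large_round_patch below 0.011 m and z of tea_cup_mid in the frame of setter_large_round_patch between 0.022 and 0.03 m and angle between each of tea_cup_mid, small_cup_mid, square_dish_mid, oblong_dish_mid's own z axis and vertical below 0.1 rad and linear speed of each of tea_cup, small_cup, square_dish, oblong_dish below 0.02 m/s and angular speed of each of tea_cup, small_cup, square_dish, oblong_dish below 0.2 rad/s and horizontal distance between small_cup_mid and setter_small_round_patch below 0.011 m and z of small_cup_mid in the frame of setter_small_round_patch between 0.016 and 0.024 m and x of square_dish_mid in the frame of setter_square_patch between -0.011 and 0.011 m and y of square_dish_mid in the frame of setter_square_patch between -0.011 and 0.011 m and z of square_dish_mid in the frame of setter_square_patch between 0.011 and 0.019 m and (angle between the x axis of square_dish_mid and the x axis of setter_square_patch, either way round below 0.25 rad or angle between the x axis of square_dish_mid and the y axis of setter_square_patch, either way round below 0.25 rad) and x of oblong_dish_mid in the frame of setter_oblong_patch between -0.011 and 0.011 m and y of oblong_dish_mid in the frame of setter_oblong_patch between -0.011 and 0.011 m and z of oblong_dish_mid in the frame of setter_oblong_patch between 0.009 and 0.017 m and angle between the x axis of oblong_dish_mid and the x axis of setter_oblong_patch, either way round below 0.25 rad); the robot touches nothing.
It fails at once if a piece is dropped (it moves faster than 0.6 m/s with no finger on it) ((linear speed of tea_cup above 0.6 m/s and contact force between tea_cup and the fingers below 0.01 N) or (linear speed of small_cup above 0.6 m/s and contact force between small_cup and the fingers below 0.01 N) or (linear speed of square_dish above 0.6 m/s and contact force between square_dish and the fingers below 0.01 N) or (linear speed of oblong_dish above 0.6 m/s and contact force between oblong_dish and the fingers below 0.01 N)).
It fails at once if a piece is tipped over (tilted more than 0.7 rad) (angle between any of tea_cup_mid, small_cup_mid, square_dish_mid, oblong_dish_mid's own z axis and vertical above 0.7 rad).
It fails at once if the bowl stack is pushed more than 20 mm (distance of bowl_stack from where it was at the start of the episode above 0.02 m).
It fails at once if the paint pot is pushed more than 20 mm (distance of paint_pot from where it was at the start of the episode above 0.02 m).
It also fails if it takes over 104 s, if anything falls off the work surface, if the arm or the gripper's body presses on something with over 40 N, if the wrist force passes 120 N, or if a joint passes its speed limit or range.

## Working session

There is one attempt and no reset: what is moved stays moved. The work goes in short steps, Python scripts to look and compute and a tool call to move; the robot and the scene stay as the last step left them, time stands still between calls to the robot, and variables do not carry over. Pictures are saved under pics/ and viewed, at most 14 in all, crops included, and the job is handed in when it is done.

Besides the shell and the picture viewer there is one more tool, called after "Call:" as name([rows], argument=value, ...), one row to a line, values as JSON. step_arm: Moves the arm, as the interface text tells. Its arguments: {"type":"object","properties":{"rows":{"type":"array","items":{"type":"array"}}},"required":["rows"]}

```bash
mkdir -p pics; ls; python3 - <<'E'
from workcell import *
import cv2
o=get_obs();print(o)
for n in ("scene","top"):
    cv2.imwrite(f"pics/{n}0.png",grab_frame(n)[:,:,::-1]);c=calibration(n);print(n,c)
print(calibration("wrist"))
E
```

```text
pics
{'t': 0.0, 'joints': array([ 1.04151565e+00,  3.07584906e-01,  1.50767006e+00,  9.69145630e-06,
        1.32840004e+00, -7.35034728e-02]), 'qd': array([-0.00013634, -0.00021924,  0.00013727, -0.00042375,  0.00111127,
       -0.00101281]), 'effort': array([ 2.93896483e-04, -4.57566404e+01, -2.51912838e+01, -1.08093454e-04,
        1.34804656e-02, -8.80237280e-06]), 'tcp_pos': array([0.25276058, 0.51569119, 0.23037548]), 'ee_rot': array([-0.70961534, -3.05976114,  0.00308852]), 'wrist_force': array([-0.43361185,  0.54799856,  0.45107746]), 'torque': array([-0.0722472 , -0.03282387, -0.04039545]), 'grasp_force': 0.0, 'opening': 0.08546573610733953}
scene {'camera_matrix': array([[382.12314475,   0.        , 280.08119627],
       [  0.        , 382.12314475, 209.99352188],
       [  0.        ,   0.        ,   1.        ]]), 'k1': -0.053088478455051144, 'world_from_camera': array([[-0.51456873,  0.67308748, -0.53119889,  1.09655826],
       [ 0.85739214,  0.39676086, -0.32781022,  0.22792968],
       [-0.00988603, -0.62412664, -0.78126065,  0.81342225],
       [ 0.        ,  0.     
[... 452 characters left out ...]
, -9.97037306e-02, -9.95015878e-01,
         1.26383628e+00],
       [ 0.00000000e+00,  0.00000000e+00,  0.00000000e+00,
         1.00000000e+00]])}
{'camera_matrix': array([[308.33030568,   0.        , 276.990212  ],
       [  0.        , 308.33030568, 210.8527249 ],
       [  0.        ,   0.        ,   1.        ]]), 'k1': -0.06770115941087951, 'mount': array([[ 3.18830078e-04, -9.55397624e-01, -2.95322330e-01,
         7.63432363e-02],
       [ 9.99999949e-01,  2.98534429e-04,  1.13811163e-04,
        -5.06049011e-04],
       [-2.05710320e-05, -2.95322351e-01,  9.55397670e-01,
        -1.42852701e-01],
       [ 0.00000000e+00,  0.00000000e+00,  0.00000000e+00,
         1.00000000e+00]])}
```

View pics/top0.png

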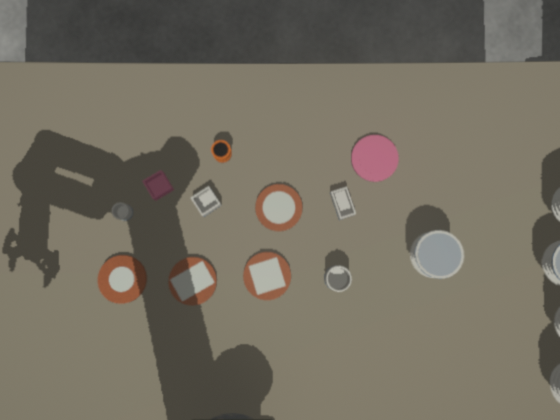

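View pics/scene0.png

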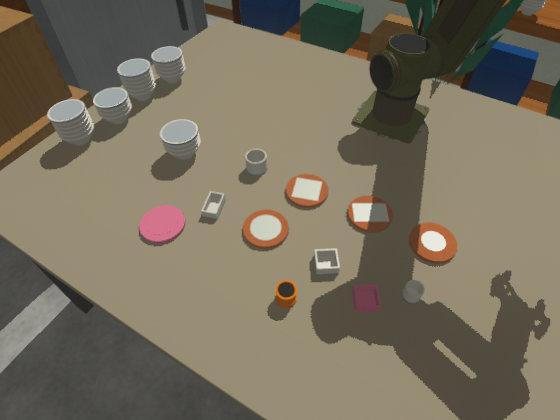

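Top view: the candidates are small cup (121,211), square dish (206,199; its pink look-alike is at (158,185)), oblong dish (343,202) and tea cup (338,279). The patches are large round (279,207; the pink disc is at (375,158)), small round (121,279), oblong (192,280) and square (267,275). The pot is at (221,150) and the bowls at (438,255). I go by the white glaze and the brown discs, and reject the two pink things.

```bash
cat > h.py <<'E'
from workcell import *
import cv2, numpy as np
from scipy.spatial.transform import Rotation as R
def cam(n,o=None):
    c=calibration(n)
    if n=="wrist":
        T=np.eye(4);T[:3,:3]=R.from_rotvec(o["ee_rot"]).as_matrix();T[:3,3]=o["tcp_pos"];W=T@c["mount"]
    else: W=c["world_from_camera"]
    return c["camera_matrix"],c["k1"],W
def rays(C,p):
    K,k,W=C
    u=cv2.undistortPoints(np.float64(p).reshape(-1,1,2),K,np.array([k,0,0,0.])).reshape(-1,2)
    return W[:3,3],np.c_[u,np.ones(len(u))]@W[:3,:3].T
def plane(C,p,z):
    o,d=rays(C,p);return (o+d*((z-o[2])/d[:,2])[:,None])[:,:2]
def proj(C,P):
    K,k,W=C;V=np.linalg.inv(W)
    return cv2.projectPoints(np.float64(P).reshape(-1,1,3),V[:3,:3],V[:3,3],K,np.array([k,0,0,0.]))[0].reshape(-1,2)
def tri(C1,p1,C2,p2):
    (a,d),(b,e)=rays(C1,p1),rays(C2,p2);d=d[0]/np.linalg.norm(d[0]);e=e[0]/np.linalg.norm(e[0])
    s=np.linalg.lstsq(np.c_[d,-e],b-a,rcond=None)[0];P,Q=a+s[0]*d,b+s[1]*e
    return (P+Q)/2,np.linalg.norm(P-Q)
def rect(P):
    (c,s,a)=cv2.minAreaRect((np.float32(P)*1000).reshape(-1,1,2))
    if s[0]<s[1]: s=s[::-1];a+=90
    return np.round(c,1),np.round(s,1),round((a+90)%180-90,1)
def white(im,s=60):  # low-saturation
    hsv=cv2.cvtColor(im,cv2.COLOR_RGB2HSV);return ((hsv[...,1]<s)&(hsv[...,2]>60)).astype(np.uint8)*255
def blobs(m,amin=100):
    return [c for c in cv2.findContours(m,cv2.RETR_EXTERNAL,cv2.CHAIN_APPROX_NONE)[0] if cv2.contourArea(c)>amin]
def cen(c):
    m=cv2.moments(c);return np.array([m["m10"]/m["m00"],m["m01"]/m["m00"]])
E
python3 - <<'E'
from h import *
C=cam("top");S=cam("scene");im=cv2.imread("pics/top0.png")[:,:,::-1].copy();sc=cv2.imread("pics/scene0.png")[:,:,::-1].copy()
hsv=cv2.cvtColor(im,cv2.COLOR_RGB2HSV)
for p in [(60,360),(170,350),(120,200),(121,211),(206,199),(121,279),(205,265),(185,290),(338,290),(326,279),(343,202),(100,275)]: print(p,hsv[p[1],p[0]],end=' ')
print()
for c in blobs(white(im,50)):
    g=plane(C,c,0.012);r=rect(g);print("top",cen(c).round(1),cv2.contourArea(c),*r)
for c in blobs(white(sc,50)): 
    if cen(c)[1]>140: print("scene",cen(c).round(1),cv2.contourArea(c))
cv2.imwrite("pics/c1.png",cv2.resize(im[130:310,90:365,::-1],None,fx=2.9,fy=2.9,interpolation=cv2.INTER_CUBIC)[:600,:800])
E
```

```text
(60, 360) [ 23  45 129] (170, 350) [22 38 73] (120, 200) [22 39 72] (121, 211) [ 30  13 100] (206, 199) [ 25  15 183] (121, 279) [ 43  13 180] (205, 265) [ 11  79 154] (185, 290) [ 36  13 102] (338, 290) [ 25  18 153] (326, 279) [ 24  18 142] (343, 202) [ 27  15 181] (100, 275) [ 10 150 146] 
top [279.4 209.4] 233926.0 [ 634.  -116.9] [1437.6 1056.1] 90.0
scene [412.4 291.7] 403.0
scene [326.  261.6] 630.0
scene [ 86.4 360.4] 22748.0
scene [433.1 240.7] 347.5
scene [265.3 227.1] 564.0
scene [369.6 211.9] 538.5
scene [213.1 205.1] 481.5
scene [306.8 188.8] 449.5
scene [255.9 161.9] 505.5
```

View pics/c1.png

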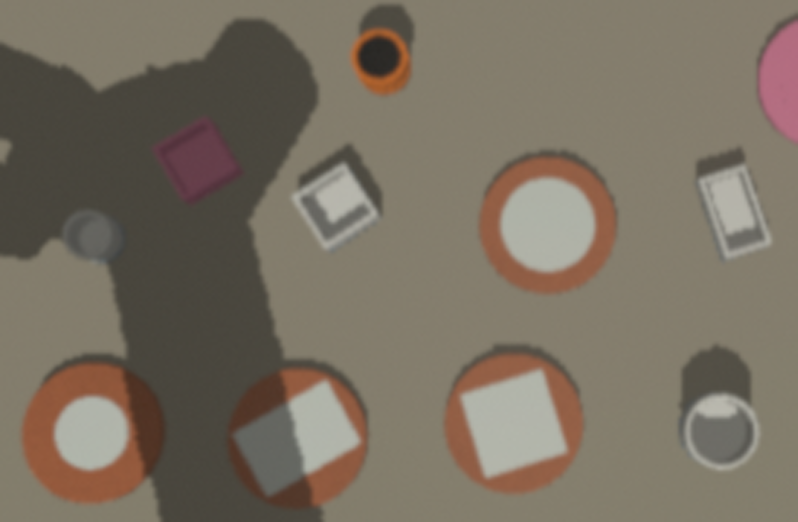

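The enlarged crop confirms it: the four white glazed pieces are in crop at (92,235), (337,205), (735,210) and (720,430). The four brown discs carry the matching patches. The look-alikes are clearly pink (200,160 and right edge). Next: coarse positions, with heights from two views.

```bash
python3 - <<'E'
from h import *
C=cam("top");S=cam("scene");im=cv2.imread("pics/top0.png")[:,:,::-1].copy();sc=cv2.imread("pics/scene0.png")[:,:,::-1].copy()
m=white(im,29);m=cv2.morphologyEx(m,cv2.MORPH_CLOSE,np.ones((5,5)))
sb=[cen(c) for c in blobs(white(sc,50)) if cen(c)[1]>140]
H={"small":((121,211),.04,(412,292)),"square":((206,199),.03,(326,262)),"oblong":((343,202),.026,(213,205)),"tea":((338,279),.052,(256,162)),
"PL":((279,207),.012,(265,227)),"PS":((121,279),.012,(433,241)),"PO":((192,280),.012,(370,212)),"PQ":((267,275),.012,(307,189))}
B=[c for c in blobs(m,60)]
for k,(p,h,q) in H.items():
    c=min(B,key=lambda c:np.hypot(*(cen(c)-p)));q=min(sb,key=lambda s:np.hypot(*(s-q)))
    X,e=tri(C,cen(c),S,q)
    print(k,cen(c).round(1),*rect(plane(C,c,h)),"centroid",(plane(C,cen(c),h)*1000).round(1),"tri",(X*1000).round(1),round(e*1000,1))
for k,p,h in (("pot",(221,150),.045),("bowl",(440,254),.09),("pinksq",(158,185),.03)): print(k,plane(C,p,h))
E
```

```text
small [122.3 211. ] [606.1 269.1] [55.4 41.7] 68.1 centroid [[605.8 268.7]] tri [607.8 276.4  18.2] 2.3
square [205.6 200.7] [632.4  66.1] [62.6 57.8] 33.1 centroid [[632.3  66.3]] tri [633.9  69.4  14.1] 2.1
oblong [342.4 202.8] [ 627.7 -274.8] [76.9 47.4] 17.6 centroid [[ 627.4 -274.6]] tri [ 628.9 -276.2   10.1] 1.6
tea [337.4 277.8] [ 442.2 -256.3] [64.8 62.1] 89.3 centroid [[ 442.5 -256.2]] tri [ 441.2 -258.8   24.3] 2.1
PL [278.4 207. ] [ 619.2 -115. ] [77.1 76.9] 26.5 centroid [[ 618.6 -115.1]] tri [ 618.4 -114.3    9.2] 1.9
PS [121.  278.8] [439.5 275.1] [57.9 56.6] -44.2 centroid [[439.8 275. ]] tri [439.5 276.   10.8] 1.3
PO [191.8 280.8] [434.5 100. ] [89.  59.1] -59.9 centroid [[434.4 100.2]] tri [434.3 100.7  10.3] 0.4
PQ [266.7 275.5] [447.1 -85.6] [70.9 70.6] -72.5 centroid [[447.1 -85.6]] tri [446.6 -84.8   9.3] 1.7
pot [[0.75731117 0.0276138 ]]
bowl [[ 0.49911726 -0.49037719]]
pinksq [[0.67189202 0.18520549]]
```

Call:
step_arm([
  [[-0.08,-0.01,0.02],[0,0,0],1],
  [[-0.17,-0.03,0.04],[0,0,0],1],
  [[-0.25,-0.04,0.06],[0,0,0],1],
  [[-0.34,-0.05,0.08],[0,0,0],1],
  [[-0.43,-0.07,0.1],[0,0,0],1],
  [[-0.51,-0.08,0.12],[0,0,0],1],
  [[-0.6,-0.09,0.14],[0,0,0],1],
  [[-0.68,-0.1,0.16],[0,0,0],1],
  [[-0.77,-0.12,0.18],[0,0,0],1],
  [[-0.85,-0.13,0.2],[0,0,0],1],
])

```text
t: 1.1
tcp_pos: [0.3243, 0.4666, 0.2111]
ee_rot: [0.71, 3.06, -0.0]
wrist_force: [-0.3, 0.2, -0.7]
opening: 0.0852
grasp_force: 0.0
```

Call:
step_arm([
  [[-0.1,-0.01,0.02],[0,0,0],1],
  [[-0.2,-0.03,0.04],[0,0,0],1],
  [[-0.3,-0.04,0.06],[0,0,0],1],
  [[-0.4,-0.06,0.08],[0,0,0],1],
  [[-0.5,-0.07,0.1],[0,0,0],1],
  [[-0.6,-0.09,0.12],[0,0,0],1],
  [[-0.7,-0.1,0.14],[0,0,0],1],
  [[-0.8,-0.12,0.16],[0,0,0],1],
  [[-0.9,-0.14,0.18],[0,0,0],1],
  [[-1.0,-0.15,0.2],[0,0,0],1],
])

```text
t: 2.1
tcp_pos: [0.4075, 0.4091, 0.1911]
ee_rot: [-0.71, -3.06, 0.0]
wrist_force: [-0.4, 0.7, -0.6]
opening: 0.0853
grasp_force: 0.0
```

Call:
step_arm([
  [[-0.1,-0.01,0.02],[0,0,0],1],
  [[-0.2,-0.03,0.04],[0,0,0],1],
  [[-0.3,-0.04,0.06],[0,0,0],1],
  [[-0.4,-0.06,0.08],[0,0,0],1],
  [[-0.5,-0.07,0.1],[0,0,0],1],
  [[-0.6,-0.09,0.12],[0,0,0],1],
  [[-0.7,-0.1,0.14],[0,0,0],1],
  [[-0.8,-0.12,0.16],[0,0,0],1],
  [[-0.9,-0.14,0.18],[0,0,0],1],
  [[-1.0,-0.15,0.2],[0,0,0],1],
])

```text
t: 3.1
tcp_pos: [0.4907, 0.3516, 0.1711]
ee_rot: [-0.71, -3.06, 0.0]
wrist_force: [-0.3, 0.2, -0.0]
opening: 0.0856
grasp_force: 0.0
```

Call:
step_arm([
  [[-0.1,-0.01,0.02],[0,0,0],1],
  [[-0.2,-0.03,0.04],[0,0,0],1],
  [[-0.3,-0.04,0.06],[0,0,0],1],
  [[-0.4,-0.06,0.08],[0,0,0],1],
  [[-0.5,-0.07,0.1],[0,0,0],1],
  [[-0.6,-0.09,0.12],[0,0,0],1],
  [[-0.7,-0.1,0.14],[0,0,0],1],
  [[-0.8,-0.12,0.16],[0,0,0],1],
  [[-0.9,-0.14,0.18],[0,0,0],1],
  [[-1.0,-0.15,0.2],[0,0,0],1],
])

```text
t: 4.1
tcp_pos: [0.5739, 0.2941, 0.1511]
ee_rot: [-0.71, -3.06, 0.0]
wrist_force: [-0.6, 0.8, 0.4]
opening: 0.0856
grasp_force: 0.0
```

```bash
cat >> h.py <<'E'
def look(n):
    o=get_obs();im=grab_frame("wrist");cv2.imwrite(f"pics/{n}.png",im[:,:,::-1]);return o,cam("wrist",o),im
def phi(o):
    v=R.from_rotvec(o["ee_rot"]).as_matrix()[:,1];return np.degrees(np.arctan2(v[1],v[0]))
def plan(o,xyz,ang=None):  # shift in tool axes, shares of 100 mm; turn about tool z, share of 360 deg
    M=R.from_rotvec(o["ee_rot"]).as_matrix();p=phi(o);a=0 if ang is None else -((ang-p+90)%180-90)
    print("tcp",o["tcp_pos"].round(4),"phi",round(p,1),"shift",(M.T@(np.array(xyz)-o["tcp_pos"])*10).round(3),"turn",round(a/360,3))
E
python3 - <<'E'
from h import *
o,C,im=look("w1");plan(o,(.606,.269,.13))
for P in [(.606,.269,.04),(.672,.185,.03),(.632,.066,.03)]: print(proj(C,P).round(0))
E
```

```text
tcp [0.5739 0.2941 0.1511] phi 63.9 shift [-0.399 -0.084  0.211] turn 0.0
[[268. 251.]]
[[224. 332.]]
[[111. 342.]]
```

View pics/w1.png

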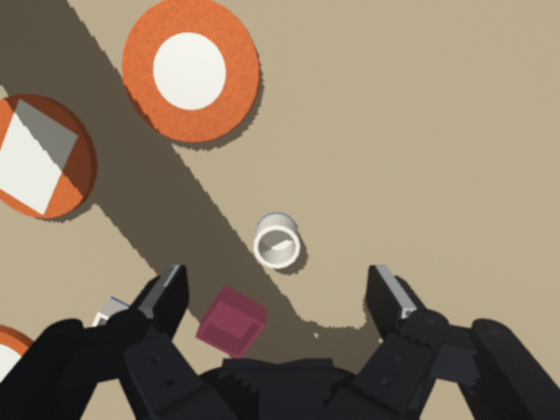

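The view shows the small cup's rim at (277,246), PS's patch at (189,71), and the pink square at (232,322) clear of the fingers. I'll fit the rim and the patch.

```bash
cat >> h.py <<'E'
def near(im,p,s=45,vmin=90,k=3):
    m=white(im,s);m[cv2.cvtColor(im,cv2.COLOR_RGB2HSV)[...,2]<vmin]=0
    m=cv2.morphologyEx(m,cv2.MORPH_CLOSE,np.ones((k,k)));B=blobs(m,80)
    return min(B,key=lambda c:np.hypot(*(cen(c)-p)))
def cup(C,c,h):   # circle through the rim arc away from the camera
    P=plane(C,c,h);m=P.mean(0);d=m-C[2][:2,3];d/=np.linalg.norm(d);Q=P[(P-m)@d>0.003]
    s=np.linalg.lstsq(np.c_[2*Q,np.ones(len(Q))],(Q**2).sum(1),rcond=None)[0]
    return (s[:2]*1000).round(1),round(1000*np.sqrt(s[2]+s[0]**2+s[1]**2),1)
def dish(C,c,h,sx,sy,ang):  # far rim edges less half the size, and near foot edges plus half the size
    a=np.radians(ang);U=np.array([[np.cos(a),np.sin(a)],[-np.sin(a),np.cos(a)]]);r=[];out=[]
    T=plane(C,c,h)@U.T;F=plane(C,c,0)@U.T;cc=U@C[2][:2,3]
    for i,s in ((0,sx),(1,sy)):
        g=np.sign(T[:,i].mean()-cc[i]);t=(np.percentile(g*T[:,i],98)-s/2)*g;f=(np.percentile(g*F[:,i],2)+s/2)*g
        r.append(t);out.append(f)
    return (U.T@r*1000).round(1),(U.T@out*1000).round(1)
E
python3 - <<'E'
from h import *
o=get_obs();C=cam("wrist",o);im=cv2.imread("pics/w1.png")[:,:,::-1].copy()
hsv=cv2.cvtColor(im,cv2.COLOR_RGB2HSV);print([hsv[y,x] for x,y in ((277,264),(277,215),(330,150),(230,200),(275,245),(190,70),(60,130))])
c=near(im,(277,243));print(cen(c),cv2.boundingRect(c),cup(C,c,.04))
c=near(im,(189,71));print(cen(c),cv2.boundingRect(c),plane(C,cen(c),.012),rect(plane(C,c,.012)))
E
```

```text
[array([ 24,  15, 234], dtype=uint8), array([ 21,  18, 201], dtype=uint8), array([ 20,  59, 186], dtype=uint8), array([ 19,  61, 187], dtype=uint8), array([ 21,  24, 199], dtype=uint8), array([ 30,   7, 242], dtype=uint8), array([ 27,  20, 126], dtype=uint8)]
[276.43386617 240.25442721] (253, 212, 48, 57) (array([607.4, 276.6]), np.float64(21.0))
[189.05349498  70.64346017] (154, 33, 71, 76) [[0.43953117 0.27588069]] (array([439.9, 275.3]), array([60.7, 60.6]), 62.5)
```

Call:
step_arm([
  [[-0.08,0,0.1],[0,0,0],1],
  [[-0.15,0,0.2],[0,0,0],1],
  [[-0.23,-0.01,0.3],[0,0,0],1],
  [[-0.3,-0.01,0.4],[0,0,0],1],
  [[-0.38,-0.01,0.5],[0,0,0],1],
  [[-0.38,-0.01,0.6],[0,0,0],1],
  [[-0.38,-0.01,0.7],[0,0,0],1],
  [[-0.38,-0.01,0.8],[0,0,0],1],
  [[-0.38,-0.01,0.9],[0,0,0],1],
  [[-0.38,-0.01,0.97],[0,0,0],1],
])

```text
t: 5.15
tcp_pos: [0.6063, 0.2772, 0.0532]
ee_rot: [-0.709, -3.06, 0.001]
wrist_force: [-1.0, -0.5, -0.2]
opening: 0.0856
grasp_force: 0.0
```

Call:
step_arm([
  [[0,0,0.1],[0,0,0],1],
  [[0,0,0.2],[0,0,0],1],
  [[0,0,0.3],[0,0,0],1],
  [[0,0,0.4],[0,0,0],1],
  [[0,0,0.5],[0,0,0],1],
  [[0,0,0.5],[0,0,0],0.7],
  [[0,0,0.5],[0,0,0],0.4],
  [[0,0,0.5],[0,0,0],0.3],
  [[0,0,0.5],[0,0,0],0.2],
  [[0,0,0.5],[0,0,0],0.2],
])

```text
t: 6.15
tcp_pos: [0.6076, 0.2774, 0.0051]
ee_rot: [0.709, 3.059, 0.001]
wrist_force: [0.1, 0.1, 2.4]
opening: 0.0408
grasp_force: 60.7
```

```bash
python3 -c "
from h import *
o=get_obs();print(o['t'],o['opening'],o['grasp_force']);plan(o,(.4395,.2757,.016))"
```

```text
6.15 0.040815886866418134 60.691375471651554
tcp [0.6076 0.2774 0.0051] phi 63.9 shift [ 1.502 -0.755 -0.112] turn 0.0
```

Call:
step_arm([
  [[0,0,-0.1],[0,0,0],0.2],
  [[0,0,-0.25],[0,0,0],0.2],
  [[0.1,-0.05,-0.4],[0,0,0],0.2],
  [[0.2,-0.1,-0.5],[0,0,0],0.2],
  [[0.3,-0.15,-0.6],[0,0,0],0.2],
  [[0.4,-0.2,-0.6],[0,0,0],0.2],
  [[0.5,-0.25,-0.6],[0,0,0],0.2],
  [[0.6,-0.3,-0.6],[0,0,0],0.2],
  [[0.7,-0.35,-0.6],[0,0,0],0.2],
  [[0.8,-0.4,-0.6],[0,0,0],0.2],
])

```text
t: 7.15
tcp_pos: [0.5162, 0.2763, 0.0638]
ee_rot: [-0.71, -3.059, 0.001]
wrist_force: [-0.1, -0.5, -1.0]
opening: 0.0413
grasp_force: 60.6
```

Call:
step_arm([
  [[0.1,-0.05,0],[0,0,0],0.2],
  [[0.2,-0.1,0],[0,0,0],0.2],
  [[0.3,-0.15,0],[0,0,0],0.2],
  [[0.4,-0.2,0],[0,0,0],0.2],
  [[0.5,-0.25,0],[0,0,0],0.2],
  [[0.6,-0.3,0.05],[0,0,0],0.2],
  [[0.7,-0.35,0.1],[0,0,0],0.2],
  [[0.7,-0.36,0.2],[0,0,0],0.2],
  [[0.7,-0.36,0.3],[0,0,0],0.2],
  [[0.7,-0.36,0.36],[0,0,0],0.2],
])

```text
t: 8.15
tcp_pos: [0.4389, 0.2748, 0.027]
ee_rot: [-0.71, -3.06, 0.001]
wrist_force: [0.4, 0.2, -0.2]
opening: 0.0412
grasp_force: 60.6
```

```bash
python3 -c "
from h import *
o,C,im=look('w2');print(o['t'],o['opening'],o['grasp_force']);plan(o,(.4395,.2757,.016));print(proj(C,[[.4395,.2757,.012]]))"
```

```text
8.15 0.04115389847804385 60.5573271587491
tcp [0.4389 0.2748 0.027 ] phi 63.9 shift [-0.001  0.011  0.11 ] turn 0.0
[[279.77669574 257.80235511]]
```

View pics/w2.png

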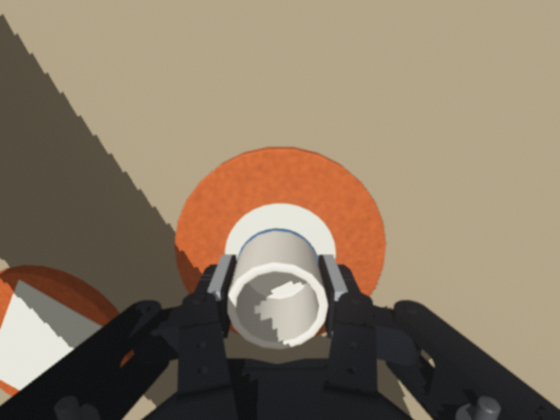

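The cup hangs centred over its patch, with the foot line inside the white at (280,235). Lower, release, lift, and go on towards the square dish.

Call:
step_arm([
  [[0,0.01,0.06],[0,0,0],0.2],
  [[0,0.01,0.1],[0,0,0],0.2],
  [[0,0.01,0.115],[0,0,0],0.2],
  [[0,0.01,0.115],[0,0,0],0.6],
  [[0,0.01,0.115],[0,0,0],1],
  [[0,0.01,0.115],[0,0,0],1],
  [[0,0.01,0.115],[0,0,0],1],
  [[0,0.01,0.0],[0,0,0],1],
  [[0,0.01,-0.15],[0,0,0],1],
  [[0,0.01,-0.35],[0,0,0],1],
])

```text
t: 9.2
tcp_pos: [0.4387, 0.2755, 0.0639]
ee_rot: [-0.709, -3.059, 0.002]
wrist_force: [0.6, 0.2, -0.6]
opening: 0.0852
grasp_force: 0.0
```

Call:
step_arm([
  [[-0.1,-0.04,-0.1],[0,0,0],1],
  [[-0.2,-0.08,-0.2],[0,0,0],1],
  [[-0.3,-0.12,-0.3],[0,0,0],1],
  [[-0.4,-0.16,-0.4],[0,0,0],1],
  [[-0.5,-0.2,-0.5],[0,0,0],1],
  [[-0.6,-0.24,-0.6],[0,0,0],1],
  [[-0.7,-0.28,-0.7],[0,0,0],1],
  [[-0.8,-0.32,-0.8],[0,0,0],1],
  [[-0.9,-0.36,-0.85],[0,0,0],1],
  [[-1.0,-0.4,-0.85],[0,0,0],1],
])

```text
t: 10.2
tcp_pos: [0.5127, 0.1954, 0.1493]
ee_rot: [0.709, 3.059, 0.001]
wrist_force: [0.1, -0.3, -0.0]
opening: 0.0848
grasp_force: 0.0
```

Call:
step_arm([
  [[-0.1,-0.04,0],[0,0,0.01],1],
  [[-0.2,-0.08,0],[0,0,0.02],1],
  [[-0.3,-0.12,0],[0,0,0.03],1],
  [[-0.4,-0.16,0],[0,0,0.04],1],
  [[-0.5,-0.2,0],[0,0,0.05],1],
  [[-0.6,-0.24,0],[0,0,0.06],1],
  [[-0.7,-0.28,0],[0,0,0.07],1],
  [[-0.8,-0.32,0],[0,0,0.08],1],
  [[-0.9,-0.36,0],[0,0,0.086],1],
  [[-1.0,-0.4,0],[0,0,0.086],1],
])

```text
t: 11.2
tcp_pos: [0.5839, 0.1152, 0.1478]
ee_rot: [-1.5, -2.759, 0.001]
wrist_force: [-0.1, -0.9, -0.1]
opening: 0.085
grasp_force: 0.0
```

```bash
python3 - <<'E'
from h import *
o,C,im=look("w3");print(o['t']);plan(o,(.632,.066,.13),33.1)
p=proj(C,[[.632,.066,.02]])[0];c=near(im,p,40,110,5);r=cv2.boundingRect(c);print(p,cen(c),r)
print(rect(plane(C,c,.03)));
for a in (31,33.1,35): print(dish(C,c,.03,.054,.054,a))
t=im.copy();cv2.drawContours(t,[c],-1,(255,0,0),1);cv2.imwrite("pics/w3c.png",t[:,:,::-1])
E
```

```text
11.2
tcp [0.5839 0.1152 0.1478] phi 32.9 shift [-0.675  0.136  0.178] turn -0.0
[291.90667031 269.24028529] [294.02102564 264.82027972] (265, 233, 61, 65)
(array([629.1,  74.2]), array([66.8, 55.6]), -57.0)
(array([633.8,  68.7]), array([629.8,  69. ]))
(array([633. ,  69.2]), array([630.2,  68.7]))
(array([633. ,  69.4]), array([629.2,  68.8]))
```

View pics/w3c.png

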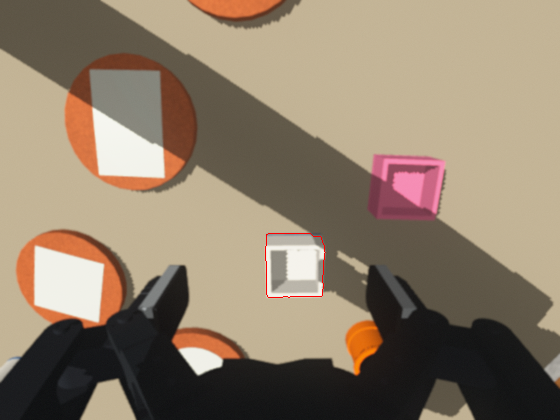

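The square dish is outlined in red at (294,265), sides square to the tool; the pot (365,345) stays clear of the right finger. Grasp it.

Call:
step_arm([
  [[-0.12,0.03,0.1],[0,0,0],1],
  [[-0.24,0.06,0.2],[0,0,0],1],
  [[-0.36,0.09,0.3],[0,0,0],1],
  [[-0.48,0.12,0.4],[0,0,0],1],
  [[-0.6,0.15,0.5],[0,0,0],1],
  [[-0.65,0.15,0.6],[0,0,0],1],
  [[-0.65,0.15,0.7],[0,0,0],1],
  [[-0.65,0.15,0.8],[0,0,0],1],
  [[-0.65,0.15,0.9],[0,0,0],1],
  [[-0.65,0.15,0.97],[0,0,0],1],
])

```text
t: 12.25
tcp_pos: [0.6308, 0.0699, 0.0502]
ee_rot: [-1.5, -2.759, 0.001]
wrist_force: [0.8, -0.9, -0.4]
opening: 0.0852
grasp_force: 0.0
```

Call:
step_arm([
  [[0,0,0.1],[0,0,0],1],
  [[0,0,0.2],[0,0,0],1],
  [[0,0,0.3],[0,0,0],1],
  [[0,0,0.4],[0,0,0],1],
  [[0,0,0.48],[0,0,0],1],
  [[0,0,0.48],[0,0,0],0.7],
  [[0,0,0.48],[0,0,0],0.5],
  [[0,0,0.48],[0,0,0],0.4],
  [[0,0,0.48],[0,0,0],0.3],
  [[0,0,0.48],[0,0,0],0.3],
])

```text
t: 13.25
tcp_pos: [0.6318, 0.0695, 0.0037]
ee_rot: [1.501, 2.759, 0.001]
wrist_force: [0.3, -0.1, 1.4]
opening: 0.053
grasp_force: 65.0
```

```bash
python3 -c "
from h import *
o=get_obs();print(o['t'],o['opening'],o['grasp_force']);plan(o,(.447,-.0856,.014),17.5)"
```

```text
13.25 0.05304828806023832 65.00625729560852
tcp [0.6318 0.0695 0.0037] phi 32.9 shift [-0.298 -2.395 -0.104] turn 0.043
```

Call:
step_arm([
  [[0,0,-0.1],[0,0,0],0.3],
  [[0,0,-0.25],[0,0,0],0.3],
  [[-0.01,-0.1,-0.4],[0,0,0],0.3],
  [[-0.02,-0.2,-0.5],[0,0,0],0.3],
  [[-0.04,-0.3,-0.6],[0,0,0],0.3],
  [[-0.05,-0.4,-0.7],[0,0,0],0.3],
  [[-0.06,-0.5,-0.7],[0,0,0],0.3],
  [[-0.08,-0.6,-0.7],[0,0,0],0.3],
  [[-0.09,-0.7,-0.7],[0,0,0],0.3],
  [[-0.1,-0.8,-0.7],[0,0,0],0.3],
])

```text
t: 14.25
tcp_pos: [0.5687, 0.017, 0.0727]
ee_rot: [-1.501, -2.759, 0.001]
wrist_force: [0.1, 0.2, -0.8]
opening: 0.0529
grasp_force: 64.8
```

Call:
step_arm([
  [[-0.01,-0.1,0],[0,0,0],0.3],
  [[-0.02,-0.2,0],[0,0,0],0.3],
  [[-0.04,-0.3,0],[0,0,0],0.3],
  [[-0.05,-0.4,0],[0,0,0],0.3],
  [[-0.06,-0.5,0],[0,0,0],0.3],
  [[-0.08,-0.6,0],[0,0,0],0.3],
  [[-0.09,-0.7,0],[0,0,0],0.3],
  [[-0.1,-0.8,0],[0,0,0],0.3],
  [[-0.11,-0.9,0],[0,0,0],0.3],
  [[-0.12,-1.0,0],[0,0,0],0.3],
])

```text
t: 15.25
tcp_pos: [0.4918, -0.0473, 0.0733]
ee_rot: [1.501, 2.76, -0.0]
wrist_force: [-0.4, -0.9, -0.5]
opening: 0.0527
grasp_force: 64.8
```

Call:
step_arm([
  [[-0.01,-0.1,0],[0,0,0.007],0.3],
  [[-0.02,-0.2,0],[0,0,0.014],0.3],
  [[-0.04,-0.3,0],[0,0,0.021],0.3],
  [[-0.05,-0.4,0],[0,0,0.028],0.3],
  [[-0.06,-0.5,0],[0,0,0.035],0.3],
  [[-0.08,-0.59,0.05],[0,0,0.043],0.3],
  [[-0.08,-0.6,0.15],[0,0,0.043],0.3],
  [[-0.08,-0.6,0.25],[0,0,0.043],0.3],
  [[-0.08,-0.6,0.3],[0,0,0.043],0.3],
  [[-0.08,-0.6,0.3],[0,0,0.043],0.3],
])

```text
t: 16.25
tcp_pos: [0.4459, -0.0857, 0.0422]
ee_rot: [-1.857, -2.531, 0.001]
wrist_force: [0.9, -0.8, -0.3]
opening: 0.0529
grasp_force: 64.8
```

```bash
python3 - <<'E'
from h import *
o,C,im=look("w4");print(o['t'],o['opening'],o['grasp_force']);plan(o,(.447,-.0856,.014),17.5)
t=im.copy();a=np.radians(17.5);U=np.array([[np.cos(a),-np.sin(a)],[np.sin(a),np.cos(a)]])
q=np.array([[1,1],[1,-1],[-1,-1],[-1,1]])*.037@U.T+[.447,-.0856]
cv2.polylines(t,[proj(C,np.c_[q,[.012]*4]).astype(int)],True,(0,0,255),1);cv2.imwrite("pics/w4c.png",t[:,:,::-1])
E
```

```text
16.25 0.052860872675322114 64.76004123687744
tcp [ 0.4459 -0.0857  0.0422] phi 17.5 shift [-0.002  0.011  0.282] turn -0.0
```

View pics/w4c.png

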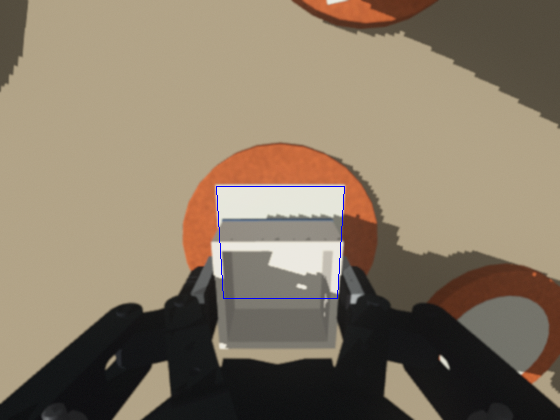

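The predicted patch (blue) lies exactly on the white, and the dish foot (220–340) is centred and parallel. Lower, release, go on to the oblong dish.

Call:
step_arm([
  [[0,0.01,0.1],[0,0,0],0.3],
  [[0,0.01,0.19],[0,0,0],0.3],
  [[0,0.01,0.24],[0,0,0],0.3],
  [[0,0.01,0.265],[0,0,0],0.3],
  [[0,0.01,0.265],[0,0,0],0.7],
  [[0,0.01,0.265],[0,0,0],1],
  [[0,0.01,0.265],[0,0,0],1],
  [[0,0.01,0.2],[0,0,0],1],
  [[0,0.01,0.0],[0,0,0],1],
  [[0,0.01,-0.2],[0,0,0],1],
])

```text
t: 17.3
tcp_pos: [0.447, -0.0858, 0.0641]
ee_rot: [-1.858, -2.532, 0.0]
wrist_force: [0.0, 0.3, -0.8]
opening: 0.0852
grasp_force: 0.0
```

Call:
step_arm([
  [[-0.1,0.05,-0.1],[0,0,0],1],
  [[-0.2,0.1,-0.2],[0,0,0],1],
  [[-0.3,0.15,-0.3],[0,0,0],1],
  [[-0.4,0.2,-0.4],[0,0,0],1],
  [[-0.5,0.25,-0.5],[0,0,0],1],
  [[-0.6,0.3,-0.6],[0,0,0],1],
  [[-0.7,0.35,-0.7],[0,0,0],1],
  [[-0.8,0.4,-0.8],[0,0,0],1],
  [[-0.9,0.45,-0.85],[0,0,0],1],
  [[-1.0,0.5,-0.85],[0,0,0],1],
])

```text
t: 18.3
tcp_pos: [0.526, -0.1669, 0.1495]
ee_rot: [1.857, 2.531, 0.001]
wrist_force: [0.7, -0.2, 0.2]
opening: 0.0854
grasp_force: 0.0
```

Call:
step_arm([
  [[-0.1,0.05,0],[0,0,0.023],1],
  [[-0.2,0.1,0],[0,0,0.046],1],
  [[-0.3,0.15,0],[0,0,0.069],1],
  [[-0.4,0.2,0],[0,0,0.092],1],
  [[-0.5,0.25,0],[0,0,0.115],1],
  [[-0.6,0.3,0],[0,0,0.138],1],
  [[-0.7,0.35,0],[0,0,0.161],1],
  [[-0.8,0.4,0],[0,0,0.184],1],
  [[-0.9,0.45,0],[0,0,0.207],1],
  [[-1.0,0.5,0],[0,0,0.23],1],
])

```text
t: 19.3
tcp_pos: [0.6027, -0.247, 0.1475]
ee_rot: [-3.07, -0.661, 0.002]
wrist_force: [-0.3, 0.2, 0.3]
opening: 0.0857
grasp_force: 0.0
```

```bash
python3 - <<'E'
from h import *
o,C,im=look("w5");print(o['t']);plan(o,(.628,-.275,.05),-72.4)
p=proj(C,[[.628,-.275,.02]])[0];c=near(im,p,40,110,5);r=cv2.boundingRect(c);print(p,cen(c),r)
print(rect(plane(C,c,.026)))
for a in (16,17.6,19): print(dish(C,c,.026,.072,.042,a))
t=im.copy();cv2.drawContours(t,[c],-1,(255,0,0),1);cv2.imwrite("pics/w5c.png",t[:,:,::-1])
E
```

```text
19.3
tcp [ 0.6027 -0.247   0.1475] phi -65.7 shift [0.116 0.36  0.974] turn 0.019
[317.54647335 188.79133074] [317.42069023 188.07375145] (288, 144, 61, 88)
(array([ 628.2, -273.9]), array([74.8, 45.1]), 17.9)
(array([ 627.3, -276.3]), array([ 626.6, -274.1]))
(array([ 627.4, -275.7]), array([ 626.5, -274.8]))
(array([ 627.5, -275.9]), array([ 626.5, -274.6]))
```

View pics/w5c.png

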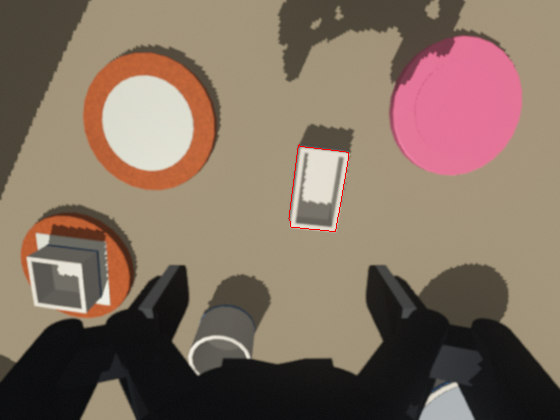

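The oblong dish is outlined at (317,188); the pink disc (457,105) is the look-alike, and PL's patch is at (148,122). The square dish sits inside its white. Grasp the oblong dish across its width.

Call:
step_arm([
  [[0.02,0.07,0.1],[0,0,0.004],1],
  [[0.04,0.14,0.2],[0,0,0.008],1],
  [[0.06,0.21,0.3],[0,0,0.012],1],
  [[0.08,0.28,0.4],[0,0,0.016],1],
  [[0.1,0.36,0.5],[0,0,0.018],1],
  [[0.105,0.36,0.6],[0,0,0.018],1],
  [[0.105,0.36,0.7],[0,0,0.018],1],
  [[0.105,0.36,0.8],[0,0,0.018],1],
  [[0.105,0.36,0.9],[0,0,0.018],1],
  [[0.105,0.36,0.97],[0,0,0.018],1],
])

```text
t: 20.35
tcp_pos: [0.6267, -0.2745, 0.0502]
ee_rot: [-3.101, -0.496, 0.001]
wrist_force: [0.0, 0.2, 0.2]
opening: 0.0854
grasp_force: 0.0
```

Call:
step_arm([
  [[0,0,0.1],[0,0,0],1],
  [[0,0,0.2],[0,0,0],1],
  [[0,0,0.3],[0,0,0],1],
  [[0,0,0.4],[0,0,0],1],
  [[0,0,0.48],[0,0,0],1],
  [[0,0,0.48],[0,0,0],0.7],
  [[0,0,0.48],[0,0,0],0.4],
  [[0,0,0.48],[0,0,0],0.3],
  [[0,0,0.48],[0,0,0],0.2],
  [[0,0,0.48],[0,0,0],0.2],
])

```text
t: 21.35
tcp_pos: [0.6279, -0.2753, 0.0041]
ee_rot: [3.101, 0.496, 0.002]
wrist_force: [0.2, 0.5, 2.1]
opening: 0.0411
grasp_force: 63.0
```

```bash
python3 -c "
from h import *
o=get_obs();print(o['t'],o['opening'],o['grasp_force']);plan(o,(.4345,.1003,.014),30)"
```

```text
21.35 0.04113052172187743 62.97373652458191
tcp [ 0.6279 -0.2753  0.0041] phi -71.8 shift [-0.666 -4.172 -0.104] turn 0.217
```

Call:
step_arm([
  [[0,0,-0.1],[0,0,0],0.2],
  [[0,0,-0.25],[0,0,0],0.2],
  [[-0.01,-0.07,-0.4],[0,0,-0.02],0.2],
  [[-0.03,-0.15,-0.5],[0,0,-0.04],0.2],
  [[-0.04,-0.22,-0.6],[0,0,-0.06],0.2],
  [[-0.05,-0.3,-0.7],[0,0,-0.08],0.2],
  [[-0.06,-0.37,-0.8],[0,0,-0.1],0.2],
  [[-0.08,-0.45,-0.8],[0,0,-0.12],0.2],
  [[-0.09,-0.52,-0.8],[0,0,-0.14],0.2],
  [[-0.1,-0.6,-0.8],[0,0,-0.14],0.2],
])

```text
t: 22.35
tcp_pos: [0.5993, -0.221, 0.0848]
ee_rot: [2.594, 1.769, 0.001]
wrist_force: [-0.3, 0.2, -1.0]
opening: 0.0408
grasp_force: 62.7
```

Call:
step_arm([
  [[0.08,-0.09,0],[0,0,0],0.2],
  [[0.17,-0.19,0],[0,0,0],0.2],
  [[0.25,-0.28,0],[0,0,0],0.2],
  [[0.34,-0.38,0],[0,0,0],0.2],
  [[0.42,-0.47,0],[0,0,0],0.2],
  [[0.51,-0.57,0],[0,0,0],0.2],
  [[0.59,-0.66,0],[0,0,0],0.2],
  [[0.68,-0.76,0],[0,0,0],0.2],
  [[0.76,-0.85,0],[0,0,0],0.2],
  [[0.85,-0.95,0],[0,0,0],0.2],
])

```text
t: 23.35
tcp_pos: [0.5414, -0.1064, 0.0834]
ee_rot: [2.596, 1.769, 0.0]
wrist_force: [-0.4, 0.2, -0.8]
opening: 0.0409
grasp_force: 62.7
```

Call:
step_arm([
  [[0.08,-0.09,0],[0,0,0],0.2],
  [[0.17,-0.19,0],[0,0,0],0.2],
  [[0.25,-0.28,0],[0,0,0],0.2],
  [[0.34,-0.38,0],[0,0,0],0.2],
  [[0.42,-0.47,0],[0,0,0],0.2],
  [[0.51,-0.57,0],[0,0,0],0.2],
  [[0.59,-0.66,0],[0,0,0],0.2],
  [[0.68,-0.76,0],[0,0,0],0.2],
  [[0.76,-0.85,0],[0,0,0],0.2],
  [[0.85,-0.95,0],[0,0,0],0.2],
])

```text
t: 24.35
tcp_pos: [0.484, 0.0075, 0.0834]
ee_rot: [2.596, 1.769, 0.0]
wrist_force: [0.8, 0.0, -1.4]
opening: 0.0407
grasp_force: 62.7
```

Call:
step_arm([
  [[0.07,-0.08,0],[0,0,-0.015],0.2],
  [[0.14,-0.16,0],[0,0,-0.03],0.2],
  [[0.21,-0.24,0],[0,0,-0.045],0.2],
  [[0.28,-0.32,0],[0,0,-0.06],0.2],
  [[0.35,-0.4,0],[0,0,-0.075],0.2],
  [[0.42,-0.48,0],[0,0,-0.09],0.2],
  [[0.49,-0.56,0],[0,0,-0.105],0.2],
  [[0.56,-0.64,0],[0,0,-0.12],0.2],
  [[0.63,-0.72,0.1],[0,0,-0.135],0.2],
  [[0.7,-0.81,0.2],[0,0,-0.143],0.2],
])

```text
t: 25.35
tcp_pos: [0.4347, 0.1022, 0.0635]
ee_rot: [1.565, 2.722, 0.002]
wrist_force: [-0.1, -0.0, -1.3]
opening: 0.0405
grasp_force: 62.7
```

```bash
cat > pl.py <<'E'
from h import *
def show(n,xy,ang,sx,sy):
    o,C,im=look(n);print(o['t'],o['opening'],o['grasp_force']);t=im.copy();a=np.radians(ang);U=np.array([[np.cos(a),-np.sin(a)],[np.sin(a),np.cos(a)]])
    q=np.array([[1,1],[1,-1],[-1,-1],[-1,1]])*[sx/2,sy/2]@U.T+xy
    cv2.polylines(t,[proj(C,np.c_[q,[.012]*4]).astype(int)],True,(0,0,255),1);cv2.imwrite(f"pics/{n}c.png",t[:,:,::-1]);return o,C,im
E
python3 -c "
from pl import *
o,C,im=show('w6',(.4345,.1003),-60,.092,.062);plan(o,(.4345,.1003,.0165),30)"
```

```text
25.35 0.04045315501248687 62.68040657043457
tcp [0.4347 0.1022 0.0635] phi 30.2 shift [-0.015 -0.012  0.47 ] turn 0.001
```

View pics/w6c.png

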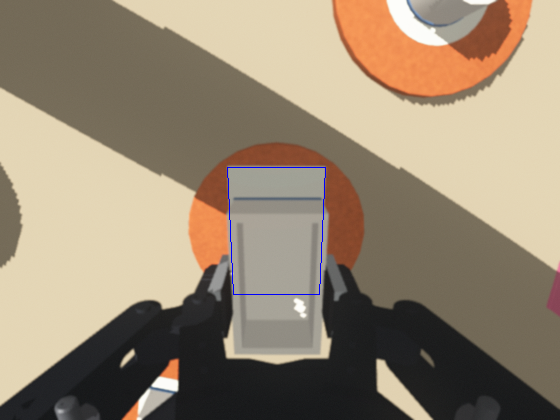

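The patch outline matches the white exactly. A quick check of where the dish's near foot edge (row 199) lies relative to the TCP, before lowering.

```bash
python3 -c "
from h import *
o=get_obs();C=cam('wrist',o);M=R.from_rotvec(o['ee_rot']).as_matrix()
p=plane(C,[[234,200],[325,200]],o['tcp_pos'][2]-.0041)
print((np.c_[p-o['tcp_pos'][:2],[0,0]]@M*1000).round(1))"
```

```text
[[ 36.1 -22.2   0.1]
 [ 36.1  22.8   0. ]]
```

Foot edge is at 36.1 mm, just right. Lower, release, go on to the tea cup.

Call:
step_arm([
  [[-0.01,-0.01,0.12],[0,0,0],0.2],
  [[-0.01,-0.01,0.24],[0,0,0],0.2],
  [[-0.015,-0.012,0.34],[0,0,0],0.2],
  [[-0.015,-0.012,0.42],[0,0,0],0.2],
  [[-0.015,-0.012,0.47],[0,0,0],0.2],
  [[-0.015,-0.012,0.47],[0,0,0],0.6],
  [[-0.015,-0.012,0.47],[0,0,0],1],
  [[-0.015,-0.012,0.47],[0,0,0],1],
  [[-0.015,-0.012,0.42],[0,0,0],1],
  [[-0.015,-0.012,0.25],[0,0,0],1],
])

```text
t: 26.4
tcp_pos: [0.4331, 0.0993, 0.0378]
ee_rot: [-1.569, -2.719, 0.003]
wrist_force: [-0.8, 0.1, 0.2]
opening: 0.0856
grasp_force: 0.0
```

Call:
step_arm([
  [[0,0,-0.12],[0,0,0],1],
  [[-0.1,-0.06,-0.24],[0,0,0],1],
  [[-0.2,-0.11,-0.36],[0,0,0],1],
  [[-0.32,-0.18,-0.48],[0,0,0],1],
  [[-0.43,-0.25,-0.6],[0,0,0],1],
  [[-0.54,-0.31,-0.72],[0,0,0],1],
  [[-0.66,-0.38,-0.84],[0,0,0],1],
  [[-0.78,-0.44,-0.96],[0,0,0],1],
  [[-0.89,-0.5,-1.0],[0,0,0],1],
  [[-1.0,-0.57,-1.0],[0,0,0],1],
])

```text
t: 27.4
tcp_pos: [0.4357, -0.0164, 0.1393]
ee_rot: [1.569, 2.719, 0.002]
wrist_force: [-0.8, 0.2, -0.7]
opening: 0.0855
grasp_force: 0.0
```

Call:
step_arm([
  [[-0.1,-0.06,0],[0,0,0],1],
  [[-0.2,-0.11,0],[0,0,0],1],
  [[-0.3,-0.17,0],[0,0,0],1],
  [[-0.4,-0.23,0],[0,0,0],1],
  [[-0.5,-0.28,0],[0,0,0],1],
  [[-0.6,-0.34,0],[0,0,0],1],
  [[-0.7,-0.4,0],[0,0,0],1],
  [[-0.8,-0.46,0],[0,0,0],1],
  [[-0.9,-0.51,0],[0,0,0],1],
  [[-1.0,-0.57,0],[0,0,0],1],
])

```text
t: 28.4
tcp_pos: [0.4358, -0.1317, 0.1383]
ee_rot: [1.57, 2.721, 0.0]
wrist_force: [0.2, -0.7, 0.1]
opening: 0.0853
grasp_force: 0.0
```

Call:
step_arm([
  [[-0.09,-0.05,0],[0,0,0],1],
  [[-0.17,-0.1,0],[0,0,0],1],
  [[-0.26,-0.14,0],[0,0,0],1],
  [[-0.34,-0.19,0],[0,0,0],1],
  [[-0.43,-0.24,0],[0,0,0],1],
  [[-0.51,-0.29,0],[0,0,0],1],
  [[-0.6,-0.33,0],[0,0,0],1],
  [[-0.68,-0.38,0],[0,0,0],1],
  [[-0.77,-0.43,0],[0,0,0],1],
  [[-0.85,-0.48,0],[0,0,0],1],
])

```text
t: 29.4
tcp_pos: [0.4368, -0.2293, 0.1383]
ee_rot: [1.57, 2.721, -0.0]
wrist_force: [0.3, -0.0, -0.7]
opening: 0.0851
grasp_force: 0.0
```

```bash
python3 - <<'E'
from h import *
o,C,im=look("w7");print(o['t'])
p=proj(C,[[.442,-.257,.03]])[0];c=near(im,p,40,100,7);r=cv2.boundingRect(c);print(p,cen(c),r);q=cup(C,c,.052);print(q)
plan(o,(*q[0]/1000,.01))
t=im.copy();cv2.drawContours(t,[c],-1,(255,0,0),1);cv2.imwrite("pics/w7c.png",t[:,:,::-1])
E
```

```text
29.4
[267.33768737 237.94546994] [264.52986069 239.7093248 ] (227, 195, 77, 87)
(array([ 440.4, -257.5]), np.float64(30.6))
tcp [ 0.4368 -0.2293  0.1383] phi 30.0 shift [-0.262 -0.11   1.283] turn 0.0
```

View pics/w7c.png

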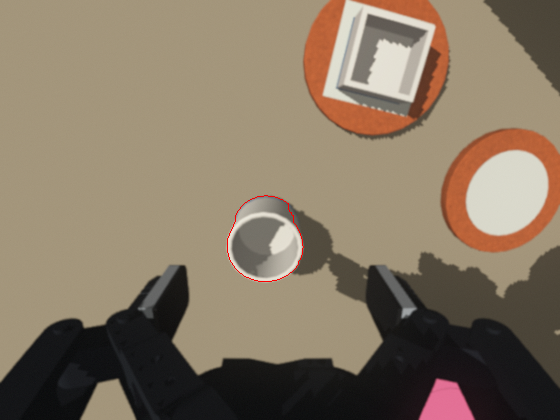

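The tea cup's rim is at (265,247), radius 30.6 mm; it is the larger white cup and nothing is near it. Grasp it.

Call:
step_arm([
  [[-0.07,-0.03,0.05],[0,0,0],1],
  [[-0.14,-0.06,0.1],[0,0,0],1],
  [[-0.21,-0.09,0.2],[0,0,0],1],
  [[-0.26,-0.11,0.3],[0,0,0],1],
  [[-0.26,-0.11,0.4],[0,0,0],1],
  [[-0.26,-0.11,0.5],[0,0,0],1],
  [[-0.26,-0.11,0.6],[0,0,0],1],
  [[-0.26,-0.11,0.7],[0,0,0],1],
  [[-0.26,-0.11,0.8],[0,0,0],1],
  [[-0.26,-0.11,0.9],[0,0,0],1],
])

```text
t: 30.45
tcp_pos: [0.4402, -0.2562, 0.0475]
ee_rot: [1.569, 2.721, 0.0]
wrist_force: [-0.4, -0.4, -0.4]
opening: 0.0853
grasp_force: 0.0
```

Call:
step_arm([
  [[0,0,0.1],[0,0,0],1],
  [[0,0,0.2],[0,0,0],1],
  [[0,0,0.3],[0,0,0],1],
  [[0,0,0.36],[0,0,0],1],
  [[0,0,0.36],[0,0,0],0.8],
  [[0,0,0.36],[0,0,0],0.6],
  [[0,0,0.36],[0,0,0],0.5],
  [[0,0,0.36],[0,0,0],0.4],
  [[0,0,0.36],[0,0,0],0.4],
  [[0,0,0.36],[0,0,0],0.4],
])

```text
t: 31.45
tcp_pos: [0.4403, -0.2565, 0.0125]
ee_rot: [1.569, 2.721, -0.0]
wrist_force: [-0.6, 0.1, 0.3]
opening: 0.0598
grasp_force: 66.9
```

```bash
python3 - <<'E'
from h import *
o=get_obs();print(o['t'],o['opening'],o['grasp_force'])
im=cv2.imread("pics/w7.png")[:,:,::-1].copy();q=dict(o)
q["tcp_pos"]=np.array([.4368,-.2293,.1383]);q["ee_rot"]=np.array([1.57,2.721,0]);C=cam("wrist",q)
c=near(im,(507,193),40,100);print(cen(c),plane(C,cen(c),.012),rect(plane(C,c,.012)))
plan(o,(.6185,-.115,o["tcp_pos"][2]+.012))
E
```

```text
31.45 0.05980208168934616 66.89070235937834
[506.66683029 192.33604948] [[ 0.6164756  -0.11288547]] (array([ 617.8, -113.8]), array([80.7, 79.6]), -45.4)
tcp [ 0.4403 -0.2565  0.0125] phi 30.0 shift [ 0.333  2.251 -0.12 ] turn 0.0
```

Call:
step_arm([
  [[0,0,-0.1],[0,0,0],0.4],
  [[0,0,-0.25],[0,0,0],0.4],
  [[0,0.06,-0.4],[0,0,0],0.4],
  [[0,0.14,-0.5],[0,0,0],0.4],
  [[0,0.22,-0.6],[0,0,0],0.4],
  [[0,0.3,-0.65],[0,0,0],0.4],
  [[0,0.39,-0.65],[0,0,0],0.4],
  [[0,0.48,-0.65],[0,0,0],0.4],
  [[0,0.57,-0.65],[0,0,0],0.4],
  [[0,0.65,-0.65],[0,0,0],0.4],
])

```text
t: 32.45
tcp_pos: [0.4969, -0.2231, 0.0767]
ee_rot: [-1.569, -2.721, -0.0]
wrist_force: [0.1, 0.4, -1.4]
opening: 0.0595
grasp_force: 67.2
```

Call:
step_arm([
  [[0.02,0.09,0],[0,0,0],0.4],
  [[0.03,0.18,0],[0,0,0],0.4],
  [[0.05,0.27,0],[0,0,0],0.4],
  [[0.07,0.36,0],[0,0,0],0.4],
  [[0.09,0.45,0],[0,0,0],0.4],
  [[0.1,0.54,0],[0,0,0],0.4],
  [[0.12,0.63,0],[0,0,0],0.4],
  [[0.14,0.72,0],[0,0,0],0.4],
  [[0.16,0.81,0],[0,0,0],0.4],
  [[0.18,0.9,0],[0,0,0],0.4],
])

```text
t: 33.45
tcp_pos: [0.5659, -0.1626, 0.0773]
ee_rot: [-1.57, -2.721, 0.0]
wrist_force: [0.6, -0.2, -1.4]
opening: 0.0597
grasp_force: 67.2
```

Call:
step_arm([
  [[0.02,0.09,0],[0,0,0],0.4],
  [[0.04,0.18,0],[0,0,0],0.4],
  [[0.06,0.27,0],[0,0,0],0.4],
  [[0.08,0.36,0],[0,0,0],0.4],
  [[0.1,0.45,0],[0,0,0],0.4],
  [[0.12,0.54,0.05],[0,0,0],0.4],
  [[0.14,0.63,0.12],[0,0,0],0.4],
  [[0.155,0.7,0.2],[0,0,0],0.4],
  [[0.155,0.7,0.3],[0,0,0],0.4],
  [[0.155,0.7,0.35],[0,0,0],0.4],
])

```text
t: 34.45
tcp_pos: [0.6171, -0.1143, 0.0405]
ee_rot: [-1.568, -2.719, 0.002]
wrist_force: [0.5, -0.2, -2.1]
opening: 0.0597
grasp_force: 67.2
```

```bash
python3 -c "
from pl import *
o,C,im=show('w8',(.618,-.1145),30,.082,.082);plan(o,(.618,-.1145,.0245))"
```

```text
34.45 0.05965575538284293 67.16167353093624
tcp [ 0.6171 -0.1143  0.0405] phi 30.1 shift [-0.006  0.007  0.16 ] turn 0.0
```

View pics/w8c.png

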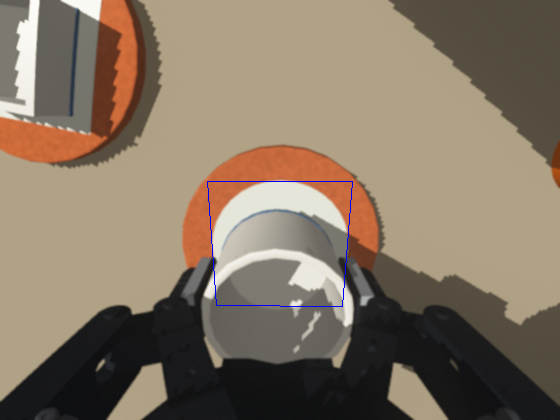

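The tea cup hangs centred over the large round patch (square outline touches its edge evenly). Lower, release, lift clear.

Call:
step_arm([
  [[-0.005,0.005,0.07],[0,0,0],0.4],
  [[-0.005,0.005,0.12],[0,0,0],0.4],
  [[-0.005,0.005,0.15],[0,0,0],0.4],
  [[-0.005,0.005,0.16],[0,0,0],0.4],
  [[-0.005,0.005,0.16],[0,0,0],0.8],
  [[-0.005,0.005,0.16],[0,0,0],1],
  [[-0.005,0.005,0.16],[0,0,0],1],
  [[-0.005,0.005,0.1],[0,0,0],1],
  [[-0.005,0.005,-0.05],[0,0,0],1],
  [[-0.005,0.005,-0.2],[0,0,0],1],
])

```text
t: 35.5
tcp_pos: [0.6187, -0.1148, 0.063]
ee_rot: [-1.569, -2.721, 0.0]
wrist_force: [-0.1, -0.1, 0.3]
opening: 0.0856
grasp_force: 0.0
```

Call:
step_arm([
  [[0,0,-0.1],[0,0,0],1],
  [[0,0,-0.2],[0,0,0],1],
  [[0,0,-0.3],[0,0,0],1],
  [[0,0,-0.4],[0,0,0],1],
  [[0,0,-0.5],[0,0,0],1],
  [[0,0,-0.6],[0,0,0],1],
  [[0,0,-0.7],[0,0,0],1],
  [[0,0,-0.8],[0,0,0],1],
  [[0,0,-0.9],[0,0,0],1],
  [[0,0,-1.0],[0,0,0],1],
])

```text
t: 36.5
tcp_pos: [0.6189, -0.1149, 0.1631]
ee_rot: [1.57, 2.721, -0.0]
wrist_force: [1.1, -0.2, -0.2]
opening: 0.0856
grasp_force: 0.0
```

Call:
step_arm([
  [[0,0.1,-0.1],[0,0,0],1],
  [[0,0.2,-0.2],[0,0,0],1],
  [[0,0.3,-0.3],[0,0,0],1],
  [[0,0.4,-0.4],[0,0,0],1],
  [[0,0.5,-0.5],[0,0,0],1],
  [[0,0.6,-0.6],[0,0,0],1],
  [[0,0.7,-0.7],[0,0,0],1],
  [[0,0.8,-0.8],[0,0,0],1],
  [[0,0.9,-0.9],[0,0,0],1],
  [[0,0.9,-0.9],[0,0,0],1],
])

```text
t: 37.5
tcp_pos: [0.6986, -0.0693, 0.2542]
ee_rot: [1.567, 2.719, 0.003]
wrist_force: [-0.3, 0.4, 0.1]
opening: 0.0855
grasp_force: 0.0
```

```bash
python3 - <<'E'
from h import *
o,C,im=look("w9");cv2.imwrite("pics/s9.png",grab_frame("scene")[:,:,::-1]);print(o['t'],o['tcp_pos'])
E
```

```text
37.5 [ 0.69863068 -0.06931291  0.25423338]
```

View pics/w9.png

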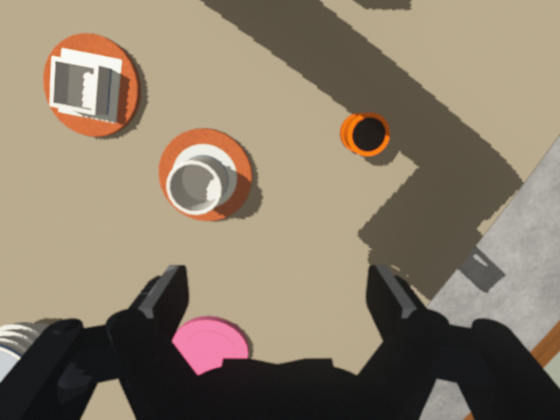

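View pics/s9.png

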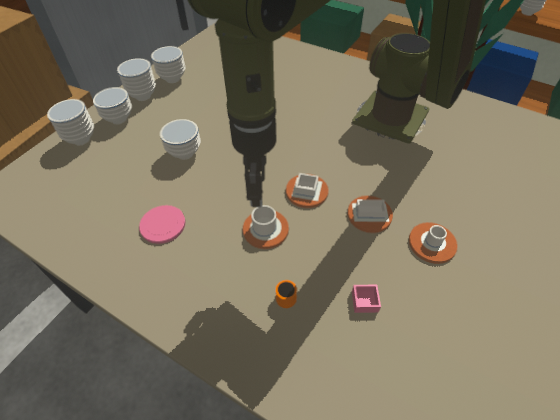

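All four stand upright on their own patches: tea cup (263,222), square dish (307,186), oblong (370,211) and small cup (436,238). The pot and bowls have not moved, and the arm is clear.

```bash
python3 -c "
from workcell import *
print(sign_off())"
```

```text
the job is handed in; nothing more can be done
None
```

I set all four pieces upright on their matching patches, left the bowl stack and paint pot where they were, and handed the job in at about 37.5 s of the 104 s allowed; the sign-off returned no verdict.

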